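# Refill the spice caddy and lean the serving board in its ledge

### The arm

A 6-joint arm with a two-finger parallel gripper is mounted at the origin on the work surface; the furniture and walls round the work are solid. World frame = base frame: x ahead of the robot, y to its left, z up, the work surface at z = 0. Lengths are in m, angles in rad, forces in N, time in s.
With the tool pointing down it reaches from about 0.325 to 0.775 m from the base axis. Payload 9.3 kg.
Tool frame: the origin (TCP) lies between the finger pads; the fingertips stand 8 mm ahead of it and the grasp point (between the pads) lies 11 mm behind it (arm.tip_extent is the z of the fingertips in the tool frame, in m); z points along the fingers, y is the line along which they close (so a half turn about z gives the same grasp; the last joint's range is limited). The gripper opens to 85 mm and grips with 20 to 120 N. Pads are 22 mm wide; open, the fingers measure 114 mm over their backs; the gripper's body (76 mm by 85 mm) begins 54 mm behind the grasp point. The pads swing forward as they close: fully open they stand 13 mm farther back than shut.
Start: joints at [0.998, 0.259, 0.021, 1.334, 0, 1.418], TCP at [0.224, 0.502, 0.239] pointing down, gripper open.
Joint ranges: [-3.04, 3.04], [-0.91, 1.82], [-1.04, 1.36], [-1.92, 1.95], [-1.52, 1.45], [-3.14, 3.14]. Speed limits (rad/s): [2.22, 2.22, 2.79, 3.14, 3.14, 3.14].

### API

Orientations are given as a unit quaternion [x, y, z, w].
In Python, from plant import arm, ik, vision, monitor gives the robot as it stands. Calls block until the motion is done:
- arm.move_pose(position, orientation): joint-space move of the TCP to a pose.
- arm.movel(position, orientation=None, rate=0.15, force_limit=None): straight line of the TCP; orientation=None keeps the orientation; rate is the mean speed in m/s. With force_limit (N) it stops when the force on the tool has changed by that much, and returns True; else False.
- arm.move_j(angles): joint-space move.
- arm.release() and arm.grasp(): open the fingers fully, or close them until they stop; the grip force is fixed at half the most.
- arm.hold(seconds).
- ik(position, orientation): joint angles nearest the present ones, or None.
- vision.camera(name): name is "scene" or "top"; returns the picture (480x640x3 uint8, red, green, blue); there is no depth.
- vision.calibration(name): a dict with "camera_matrix" (3x3 intrinsics, pixels), "rvec" (rotation vector, rad) and "tvec" (3), from world to camera coordinates, as OpenCV has them. Camera axes: x right, y down, z forward; pixel columns grow to the right and rows downward; lengths in m; the calibration is good to about 2 mm. A picture is of the moment at which its call begins. calibration takes no time and is no camera call.
A pose or a line that the arm cannot do raises arm.Unreachable and nothing moves.
- arm.close_job(): hands the job in; it is judged then, once.
Trained networks look in the newest picture that a camera, given by its name, has taken for a name from the list of things; names that differ only in an ending like _2 or _b are one class to them, and where a whole thing is asked for, a point or a joint stands for the part that bears it (a point fixed in the world has none). Each returns a list of dicts, best first, with "confidence" (0 to 1); they miss things now and then, are a little off and sometimes report something else, mostly with a low value. They report only what shows in the picture. A call takes as long as a camera call. They do not tell look-alikes from the thing itself.
- vision.recognise(camera, query): "point" ([x, y, z] in m, in world coordinates, good to about 4 mm: the middle of the surface that is visible of it).
- vision.trace(camera, query): "mask" (480x640 bool, what is visible of it).
Readings, each from a call of its own:
- monitor.current_clock(): time.
- monitor.current_joints(): joint angles.
- monitor.current_dq(): joint speeds.
- monitor.current_tau(): joint torques, N m.
- monitor.current_eef_pos(): TCP position.
- monitor.current_orientation(): TCP orientation.
- monitor.current_force(): force on the tool from outside, world axes, zero at the start.
- monitor.current_wrist_torque(): the same for the moment, N m.
- monitor.current_grip_width(): finger opening in m.
- monitor.current_gripper_force(): force on a finger pad.
Only numpy, scipy, OpenCV 4.12 (cv2) and the standard library are available. Lean on these libraries where they do the work, as an engineer would, in place of code of your own. Each camera call takes 0.05 s, during which the arm holds its last target. There are 200 camera calls.

### The job

Put the spice caddy back in order: take the two red-capped spice jars off the wooden paddle board and stand each upright on the floor of its own empty compartment, so that nothing sticks up above the caddy's rim. Then stand the board on the caddy's front ledge, handle up and square to the caddy, with its foot against the front lip and its back leaning on the front rim, anywhere along the ledge so long as it does not stick out past the ends. Do not tip the jars or the salt shaker over, and leave the pepper mill and the honey jar where they stand.

Things in the scene. Friction and masses are not known exactly. Their poses are not given: they have to be found in the camera images.
- caddy: light-wood spice caddy, fixed, 176 (x, from -90 to 86) x 251 (y) mm. Origin on its underside; +x to its back, y along its length, z up. Its back part (x -14 to 86 mm) is an open box 120 mm high, 8 mm walls, floor 8 mm above the table; two dividers (5 mm thick, their tops 48 mm above the table) make three compartments, each 84 (x) x 75 (y) mm, centred at x = 36, y = -80, 0 and 80 mm
- caddy_lip (a point): ledge in front (-x) of the caddy's box: floor 8 mm above the table, 66 mm deep (caddy x -80 to -14 mm), closed in front by a lip 10 mm thick and 24 mm high over the table, at both ends by strips 8 mm thick and 20 mm high. This point: where its floor meets the lip's inner face, at mid length (caddy x = -80, y = 0, z = 8 mm); axes as the caddy's
- caddy_rim (a point): middle of the box's front top edge, the edge on which the board leans (caddy x = -14, y = 0, z = 120 mm); axes as the caddy's
- pad_a: round cork inlay, 52 mm across, let into the floor at the centre of one empty compartment; it does not raise a jar. Origin at its centre, on the floor
- pad_b: a like cork inlay at the centre of the other empty compartment
- salt_shaker: salt shaker, glass with grey cap, 44 mm across and 90 mm high, 0.1 kg, standing in the third compartment; it stays there. Origin at the centre of its underside, z up
- spice_red: spice jar with red cap, standing on the board; 45 mm across and 106 mm high, the cap being the top 21 mm, 0.11 kg. Origin at the centre of its underside, z up. Either jar may go in either empty compartment
- spice_brown: spice jar with red cap and browner label, same size, standing on the board. Origin at the centre of its underside, z up
- board: dark wooden paddle board, 20 mm thick, about 0.3 kg, lying flat on the table. Its blade is 150 mm long (x) and 120 mm wide (y) with rounded corners; a handle 36 mm wide runs on along its +x to a round end at x = 140 mm. Origin at the centre of the blade's underside; x along it towards the handle, z out of its upper face
- board_foot (a point): middle of the blade's end edge away from the handle (board x = -75 mm), at mid thickness; axes as the board's. This end is the foot when the board stands with its handle up
- board_grip (a point): middle of the handle (board x = 108 mm), at mid thickness; grip across the handle's 36 mm width (board y). The blade may sag about the fingers while it is held there, and its foot does not slide by itself to the lip
- pepper_mill: turned wooden pepper mill, 58 mm across and 170 mm high, standing between board and caddy; a bystander. Origin at the centre of its underside
- honey_jar: jar of honey with grey lid, 71 mm across and 110 mm high, standing farther back; a bystander. Origin at the centre of its underside
Things that resemble listed ones, but are neither listed nor needed, are in the scene too. Leave any pink or purple look-alike of the spice_red alone.

How it is judged:
On the way, in this order (a step that is already met when the one before it is completed fails the run):
1. both spice jars stand upright on the floor of the caddy's compartments, released, while the board still lies flat (x of spice_red in the frame of caddy between -0.006 and 0.078 m and y of spice_red in the frame of caddy between -0.118 and 0.118 m and z of spice_red in the frame of caddy between 0.003 and 0.012 m and angle between each of spice_red, spice_brown, salt_shaker's own z axis and vertical below 0.12 rad and x of spice_brown in the frame of caddy between -0.006 and 0.078 m and y of spice_brown in the frame of caddy between -0.118 and 0.118 m and z of spice_brown in the frame of caddy between 0.003 and 0.012 m and x of salt_shaker in the frame of caddy between -0.006 and 0.078 m and y of salt_shaker in the frame of caddy between -0.118 and 0.118 m and z of salt_shaker in the frame of caddy between 0.003 and 0.012 m and horizontal distance between spice_red and spice_brown above 0.0495 m and horizontal distance between each of spice_red, spice_brown and salt_shaker above 0.0495 m and angle between board's own z axis and vertical below 0.2 rad and contact force between the fingers and spice_red below 0.1 N and contact force between the fingers and spice_brown below 0.1 N), for 0.2 s.
2. the board stands on the ledge, foot against the lip, leaning on the rim (x of board_foot in the frame of caddy_lip between 0 and 0.019 m and z of board_foot in the frame of caddy_lip between 0 and 0.016 m and y of board_foot in the frame of caddy_lip between -0.062 and 0.062 m and angle between board's own z axis and vertical between 1.05 and 1.3 rad and angle between the y axis of board and the y axis of caddy, either way round below 0.12 rad and height (world z) of board_grip above 0.15 m and contact force between board and caddy above 0.3 N), for 0.2 s.
At the end, for the whole second after the job is handed in: Jars and salt shaker stand upright (0.12 rad) on their own compartment's floor (within 4 mm). Board on the ledge, handle up: foot's middle within 19 mm of lip face, 16 mm of floor, 62 mm of ledge's middle; tilted 1.05 to 1.30 rad from flat, square within 0.12 rad, resting on the caddy. All at rest (all of step 2 and x of spice_red in the frame of caddy between -0.006 and 0.078 m and y of spice_red in the frame of caddy between -0.118 and 0.118 m and z of spice_red in the frame of caddy between 0.003 and 0.012 m and angle between each of spice_red, spice_brown, salt_shaker's own z axis and vertical below 0.12 rad and x of spice_brown in the frame of caddy between -0.006 and 0.078 m and y of spice_brown in the frame of caddy between -0.118 and 0.118 m and z of spice_brown in the frame of caddy between 0.003 and 0.012 m and x of salt_shaker in the frame of caddy between -0.006 and 0.078 m and y of salt_shaker in the frame of caddy between -0.118 and 0.118 m and z of salt_shaker in the frame of caddy between 0.003 and 0.012 m and horizontal distance between spice_red and spice_brown above 0.0495 m and horizontal distance between each of spice_red, spice_brown and salt_shaker above 0.0495 m and linear speed of each of board, spice_red, spice_brown below 0.02 m/s and angular speed of board below 0.1 rad/s); the robot touches nothing.
It fails at once if a spice jar or the salt shaker tips over (angle between any of spice_red, spice_brown, salt_shaker's own z axis and vertical above 0.7 rad).
It fails at once if the pepper mill or the honey jar is shifted by more than 30 mm (distance of any of pepper_mill, honey_jar from where it was at the start of the episode above 0.03 m).
It also fails if it takes over 72 s, if anything falls off the work surface, if the arm or the gripper's body presses on something with over 40 N, if the wrist force passes 120 N, or if a joint passes its speed limit or range.

## Working session

There is one attempt and no reset: what is moved stays moved. The work goes in short steps, each a Python script; the robot and the scene stay as the last script left them, time stands still between calls to the robot, and variables do not carry over. Pictures are saved under pics/ and viewed, at most 10 in all, crops included, and the job is handed in when it is done.

```bash
ls; mkdir -p pics; python3 - <<'E'
from plant import arm, ik, vision, monitor
import cv2,numpy as np
for c in ["scene","top"]:
    im=vision.camera(c); cv2.imwrite(f"pics/{c}0.png",im[:,:,::-1])
    k=vision.calibration(c); print(c,np.round(k["camera_matrix"],1).tolist(),np.round(k["rvec"],4),np.round(k["tvec"],4))
    for q in ["caddy","pad_a","spice_red","spice_brown","salt_shaker","board","board_grip","pepper_mill","honey_jar"]:
        for d in vision.recognise(c,q): print(q,np.round(d["point"],3),round(d["confidence"],2))
print(monitor.current_clock(),monitor.current_orientation())
E
```

```text
pics
scene [[460.5, 0.0, 312.9], [0.0, 460.5, 239.1], [0.0, 0.0, 1.0]] [ 2.1678 -1.0321  0.4286] [-0.3148  0.2514  1.0303]
caddy [0.45  0.157 0.057] 0.8
pad_a [ 0.489 -0.222  0.113] 0.71
pad_a [0.456 0.16  0.054] 0.42
spice_red [ 0.413 -0.263  0.1  ] 0.94
spice_red [ 0.236 -0.487  0.087] 0.68
spice_red [ 0.483 -0.121  0.072] 0.67
spice_brown [ 0.49  -0.225  0.113] 0.91
salt_shaker [0.495 0.24  0.094] 0.66
board [ 0.477 -0.246  0.02 ] 0.88
board_grip [ 0.475 -0.252  0.022] 0.65
pepper_mill [ 0.419 -0.036  0.084] 0.91
honey_jar [ 0.549 -0.027  0.082] 0.66
honey_jar [ 0.42  -0.035  0.084] 0.53
top [[595.3, 0.0, 316.9], [0.0, 595.3, 232.9], [0.0, 0.0, 1.0]] [ 2.1547 -2.0436  0.2339] [-0.0886  0.4315  1.4702]
caddy [0.458 0.171 0.022] 0.73
pad_a [0.513 0.09  0.01 ] 0.7
pad_a [0.503 0.169 0.009] 0.53
spice_red [ 0.253 -0.471  0.109] 0.96
spice_red [ 0.495 -0.109  0.105] 0.84
spice_red [ 0.422 -0.245  0.123] 0.68
spice_red [ 0.493 -0.213  0.126] 0.43
spice_brown [ 0.491 -0.216  0.123] 0.6
salt_shaker [0.497 0.242 0.078] 0.66
board [ 0.468 -0.231  0.021] 0.84
board_grip [ 0.468 -0.235  0.02 ] 0.8
board_grip [ 0.425 -0.024  0.139] 0.52
pepper_mill [ 0.427 -0.025  0.14 ] 0.63
honey_jar [ 0.556 -0.018  0.113] 0.7
honey_jar [0.504 0.168 0.011] 0.7
1.0 [ 2.08364325e-01  9.78051281e-01 -1.26196625e-05 -1.64884053e-05]
```

View pics/scene0.png

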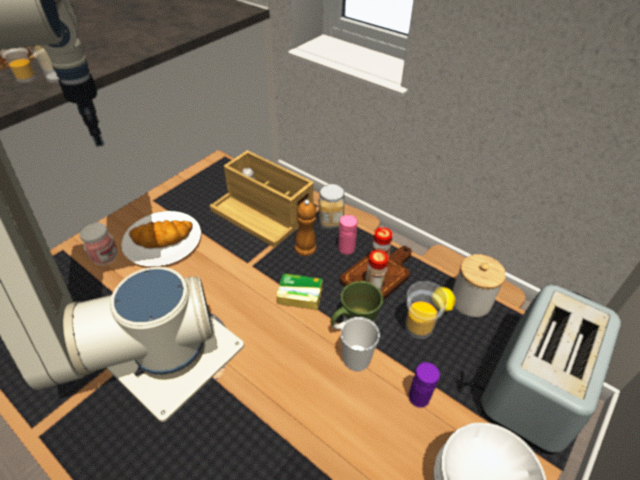

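View pics/top0.png

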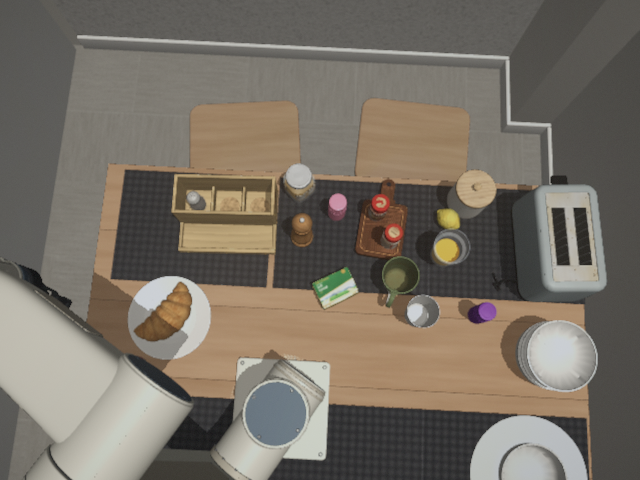

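The red caps at top-view (380,203) and (393,235) stand on the dark board, so they are the two wanted jars. The pink one (338,206), the purple one (482,313) and the reddish jar by the croissant (about (100,240) in the scene view) are look-alikes. I'll confirm this in an enlarged crop and fit the poses.

```bash
cat > h.py <<'E'
from plant import arm, ik, vision, monitor
import cv2,numpy as np
from scipy.spatial.transform import Rotation as R
from scipy.optimize import minimize, least_squares
K={c:vision.calibration(c) for c in ("scene","top")}
def proj(c,P):
    k=K[c]; return cv2.projectPoints(np.asarray(P,float).reshape(-1,1,3),k["rvec"],k["tvec"],k["camera_matrix"],None)[0].reshape(-1,2)
def back(c,uv,z):
    k=K[c]; Rm=cv2.Rodrigues(k["rvec"])[0]; C=-Rm.T@k["tvec"].ravel()
    d=Rm.T@np.linalg.inv(k["camera_matrix"])@np.r_[uv,1]; return C+d*(z-C[2])/d[2]
def sil(c,parts,p):
    m=np.zeros((960,1280),np.uint8); Rz=R.from_euler('z',p[2]).as_matrix()
    for P in parts:
        uv=proj(c,np.asarray(P)@Rz.T+[p[0],p[1],0])*2
        cv2.fillConvexPoly(m,cv2.convexHull(np.round(uv*16).astype(np.int32)),1,shift=4)
    return cv2.resize(m.astype(np.float32),(640,480),interpolation=cv2.INTER_AREA)
def box(x0,x1,y0,y1,z0,z1): return [(x,y,z) for x in(x0,x1) for y in(y0,y1) for z in(z0,z1)]
CADDY=[box(-.014,.086,-.1255,.1255,0,.12),box(-.09,-.014,-.1255,.1255,0,.02),box(-.09,-.08,-.1255,.1255,0,.024)]
r=.015; a=np.linspace(0,2*np.pi,24)
BOARD=[[(sx*(.075-r)+r*np.cos(t),sy*(.06-r)+r*np.sin(t),z) for sx in(-1,1) for sy in(-1,1) for t in a for z in(0,.02)],
 [(x,y,z) for x in (.07,.122) for y in(-.018,.018) for z in(0,.02)]+[(.122+.018*np.cos(t),.018*np.sin(t),z) for t in a for z in(0,.02)]]
def fit(parts,p0,masks,ign):
    f=lambda p:sum((np.abs(sil(c,parts,p)-masks[c])*(1-ign[c])).sum() for c in masks)
    best=None
    for dy in (-.2,0,.2):
        s=minimize(f,np.add(p0,[0,0,dy]),method='Nelder-Mead',options=dict(initial_simplex=np.add(p0,[0,0,dy])+np.array([[0,0,0],[.015,0,0],[0,.015,0],[0,0,.15]]),xatol=1e-4,fatol=.1))
        if best is None or s.fun<best.fun: best=s
    return best.x,best.fun
def down(yaw): # tool z down, tool y (closing) along world angle yaw
    y=np.array([np.cos(yaw),np.sin(yaw),0]); z=np.array([0,0,-1.]); return R.from_matrix(np.c_[np.cross(y,z),y,z]).as_quat()
E
python3 - <<'E'
from h import *
im={c:vision.camera(c) for c in K}
print("tip",arm.tip_extent)
a=cv2.resize(im["top"][160:265,165:425],None,fx=3,fy=3,interpolation=2)
b=cv2.resize(im["scene"][145:285,205:415],(420,280),interpolation=2)
o=np.zeros((315+280,780,3),np.uint8);o[:315,:780]=a;o[315:,:420]=b;cv2.imwrite("pics/crop1.png",o[:,:,::-1])
caps={}
for c in K:
    hsv=cv2.cvtColor(im[c],cv2.COLOR_RGB2HSV); m=((hsv[...,0]<8)|(hsv[...,0]>174))&(hsv[...,1]>170)&(hsv[...,2]>110)
    n,l,s,ce=cv2.connectedComponentsWithStats(m.astype(np.uint8))
    caps[c]=[(ce[i].round(1).tolist(),s[i].tolist()) for i in range(1,n) if s[i][4]>25]; print(c,caps[c])
    if c=="top":
        for u,_ in caps[c]: print(back(c,u,.120).round(4))
mk={};
for q,parts,p0 in(("caddy",CADDY,(.47,.165,0)),("board",BOARD,(.455,-.23,-.2))):
    mm={};ig={}
    for c in K:
        d=vision.trace(c,q); mm[c]=d[0]["mask"].astype(np.float32); ig[c]=np.zeros((480,640),np.float32)
        others=["spice_red","pepper_mill","salt_shaker","honey_jar"]
        for o_ in others:
            for e in vision.trace(c,o_): ig[c]=np.maximum(ig[c],cv2.dilate(e["mask"].astype(np.uint8),np.ones((3,3))) if e["mask"].sum()<2500 else 0)
        print(q,c,len(d),d[0]["confidence"],mm[c].sum(),ig[c].sum())
    print(q,fit(parts,p0,mm,ig),[ (c,fit(parts,p0,{c:mm[c]},ig)) for c in K])
    np.savez(f"{q}.npz",**mm)
E
```

```text
tip 0.008
scene [([382.6, 236.3], [374, 227, 18, 18, 184]), ([378.5, 259.8], [369, 250, 20, 19, 214])]
top [([380.0, 203.1], [372, 194, 18, 18, 146]), ([393.5, 232.6], [385, 224, 18, 18, 122])]
[ 0.5027 -0.2175  0.12  ]
[ 0.43   -0.2524  0.12  ]
caddy scene 1 0.86 5775.0 4933.0
caddy top 1 0.74 7255.0 3829.0
caddy (array([0.46931246, 0.1680966 , 0.0214777 ]), np.float64(975.0)) [('scene', (array([0.46594544, 0.16731256, 0.0043412 ]), np.float64(291.5))), ('top', (array([0.47102982, 0.16863969, 0.02651196]), np.float64(564.75)))]
board scene 1 0.57 1422.0 4933.0
board top 2 0.69 1933.0 3829.0
board (array([ 0.46267401, -0.23282018, -0.13204453]), np.float64(1337.75)) [('scene', (array([ 0.46247986, -0.23449405, -0.11614296]), np.float64(689.75))), ('top', (array([ 0.46375499, -0.2320752 , -0.14038486]), np.float64(616.75)))]
```

View pics/crop1.png

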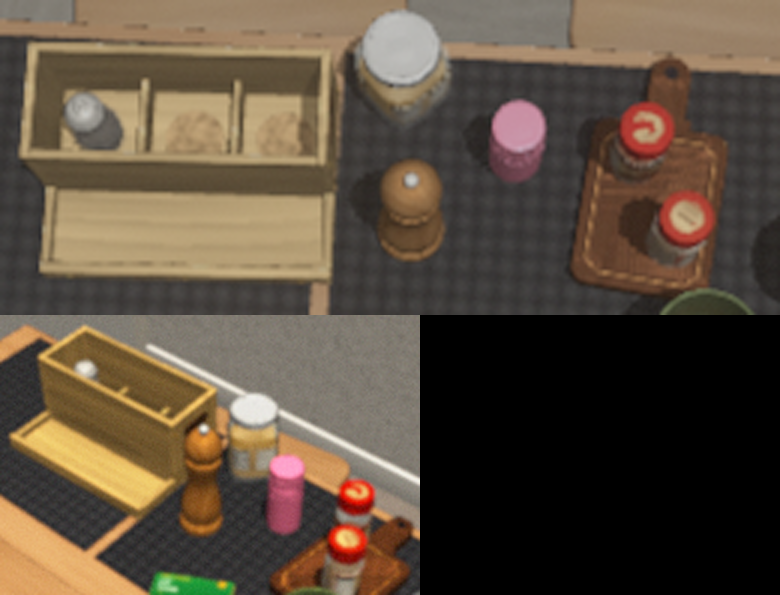

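Crop: two real red caps with labels on top, at crop (647,127) and (687,217), both stand on the board. The pink jar at (517,145) is off the board, so it is a look-alike. The empty compartments with cork pads are the middle and right ones (caddy y = 0 and -80). Next I refine the caddy from its corners and pick the first jar.

```bash
cat >> h.py <<'E'
def run(steps):
    for s in steps:
        pass
E
python3 - <<'E'
from h import *
O=[(.086,.1255,.12),(.086,-.1255,.12),(-.014,-.1255,.12),(-.014,.1255,.12),(-.09,.1255,.012),(-.09,-.1255,.012)]
uvt=np.array([(27,44),(333,43),(334,162),(22,157),(40,272),(332,278)])/3+[165,160]
uvs=(np.array([(85,328),(215,390),(172,418),(40,357),(12,437),(138,512)])-[0,315])/2+[205,145]
f=lambda p,cs=("top","scene"):np.concatenate([(proj(c,np.array(O)@R.from_euler('z',p[2]).as_matrix().T+[p[0],p[1],0])-{"top":uvt,"scene":uvs}[c]).ravel() for c in cs])
for cs in (("top","scene"),("top",),("scene",)):
    s=least_squares(f,[.47,.168,.01],args=(cs,),loss="soft_l1"); print(cs,s.x.round(4),f(s.x,cs).round(1).tolist())
jar=[]
for t,sc in (((380.7,202.3),(382.5,232.5)),((394,232.3),(378.5,257.5))):
    a,b=back("top",t,.126),back("scene",sc,.126); print(a.round(4),b.round(4)); jar.append(a)
print("handle tip px",proj("top",[(.4635+.14*np.cos(.138),-.2325-.14*np.sin(.138),.02)]))
v=jar[1]-jar[0]; yaw=np.arctan2(v[1],v[0])+np.pi/2; print("yaw",yaw)
p=jar[0]
for yw in (yaw,yaw+np.pi,yaw-np.pi):
    print(yw,ik([p[0],p[1],.124],down(yw)),ik([p[0],p[1],.31],down(yw)))
for yw in np.deg2rad([52,128,-52,-128]): print(np.rad2deg(yw),ik([.507,.1,.119],down(yw)),ik([.507,.1,.32],down(yw)))
E
```

```text
('top', 'scene') [0.4709 0.1668 0.0315] [0.5, -1.5, -0.6, 0.9, -2.4, 0.2, -0.9, -0.3, 0.8, 0.4, 0.0, 0.4, 0.2, -2.2, 2.0, -1.7, 0.7, 2.9, -1.2, -0.9, -0.6, 1.3, 1.2, 0.9]
('top',) [0.471  0.166  0.0381] [0.6, -1.3, -0.4, 0.5, -2.0, -0.2, -0.5, -0.0, 1.3, 0.6, 0.6, 0.1]
('scene',) [0.4713 0.1684 0.018 ] [0.5, -2.6, 1.6, -1.5, -0.2, 2.9, -1.1, -1.5, -0.8, 0.6, 0.1, 0.7]
[ 0.5031 -0.2186  0.126 ] [ 0.5012 -0.2165  0.126 ]
[ 0.4294 -0.2529  0.126 ] [ 0.4258 -0.2545  0.126 ]
handle tip px [[390.00169568 178.04995514]]
yaw -1.1349770470041793
-1.1349770470041793 [-0.56288731  0.31491235 -0.20101658  1.0548674   0.          2.14288606] [-0.56288731  0.24668144  0.18301032  1.50712521  0.          2.14288606]
2.0066156065856138 [-0.56288731  0.31491235 -0.20101658  1.0548674   0.         -0.99870659] [-0.56288731  0.24668144  0.18301032  1.50712521  0.         -0.99870659]
-4.2765697005939725 [-0.56288731  0.31491235 -0.20101658  1.0548674   0.         -0.99870659] [-0.56288731  0.24668144  0.18301032  1.50712521  0.         -0.99870659]
52.0 [ 0.03225017  0.26873886 -0.28285341  1.01920406  0.          0.69547528] [0.03225017 0.19037974 0.13388351 1.51430009 0.         0.69547528]
128.0 [ 0.03225017  0.26873886 -0.28285341  1.01920406  0.         -0.63097495] [ 0.03225017  0.19037974  0.13388351  1.51430009  0.         -0.63097495]
-52.0 [ 0.03225017  0.26873886 -0.28285341  1.01920406  0.          2.51061771] [0.03225017 0.19037974 0.13388351 1.51430009 0.         2.51061771]
-128.0 [ 0.03225017  0.26873886 -0.28285341  1.01920406  0.         -2.44611737] [ 0.03225017  0.19037974  0.13388351  1.51430009  0.         -2.44611737]
```

```bash
python3 - <<'E'
from h import *
q=down(2.0066); p=[.5025,-.2180]
arm.move_pose([.30,.40,.34],down(2.0066))
arm.move_pose([*p,.31],q); arm.movel([*p,.124],q,rate=.12)
arm.grasp(); print("w",monitor.current_grip_width(),monitor.current_gripper_force())
arm.movel([*p,.32],q,rate=.12); print("w",monitor.current_grip_width())
cd=[.470,.1673,.027]; Rz=R.from_euler('z',cd[2]).as_matrix()
t=Rz@[.036,-.070,0]+[*cd[:2],0]; print(t)
q2=down(np.deg2rad(128)+.027)
arm.move_pose([t[0],t[1],.32],q2); arm.movel([t[0],t[1],.245],q2)
print(monitor.current_eef_pos(),monitor.current_clock())
o=np.zeros((450,800,3),np.uint8)
a=vision.camera("top")[150:300,160:300]; b=vision.camera("scene")[90:240,180:310]
o[:,:420]=cv2.resize(a,None,fx=3,fy=3,interpolation=2); o[:,420:800]=cv2.resize(b,None,fx=3,fy=3,interpolation=2)[:,:380]
cv2.imwrite("pics/hov.png",o[:,:,::-1])
E
```

```text
w 0.0416206029453058 59.807599782943726
w 0.04169463457046394
[0.50787665 0.0982974  0.        ]
[0.50831314 0.09769148 0.24565281] 11.275
```

View pics/hov.png

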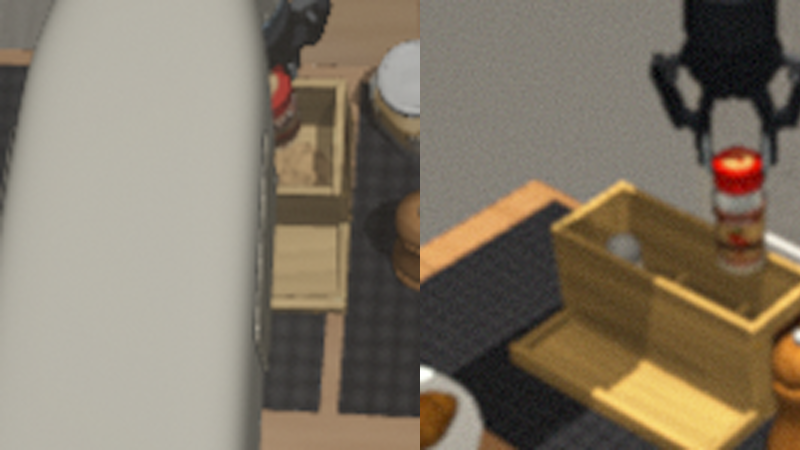

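The jar is held upright by its cap over the right compartment, so I'll lower and release it.

```bash
python3 - <<'E'
from h import *
cd=[.470,.1673,.027]; Rz=R.from_euler('z',cd[2]).as_matrix()
t=Rz@[.036,-.070,0]+[*cd[:2],0]; q2=down(np.deg2rad(128)+.027)
print(arm.movel([t[0],t[1],.119],q2,rate=.08,force_limit=8),monitor.current_eef_pos(),monitor.current_force())
arm.release(); print(monitor.current_force(),monitor.current_grip_width())
arm.movel([t[0],t[1],.32],q2,rate=.15)
p=[.4282,-.2535]; q=down(2.0066)
arm.move_pose([*p,.31],q)
print([np.round((d["point"]),3) for d in vision.recognise("top","spice_red")],monitor.current_clock())
o=np.zeros((450,800,3),np.uint8)
a=vision.camera("top")[150:300,160:300]; b=vision.camera("scene")[120:270,200:330]
o[:,:420]=cv2.resize(a,None,fx=3,fy=3,interpolation=2); o[:,420:800]=cv2.resize(b,None,fx=3,fy=3,interpolation=2)[:,:380]
cv2.imwrite("pics/pl1.png",o[:,:,::-1])
E
```

```text
False [0.50813461 0.09830528 0.11941655] [-0.3972464   0.44473071  0.14032494]
[ 0.00696299 -0.38395718  0.2596904 ] 0.08518450682289337
[array([ 0.419, -0.247,  0.128]), array([ 0.493, -0.112,  0.103]), array([ 0.252, -0.469,  0.106])] 16.5
```

View pics/pl1.png

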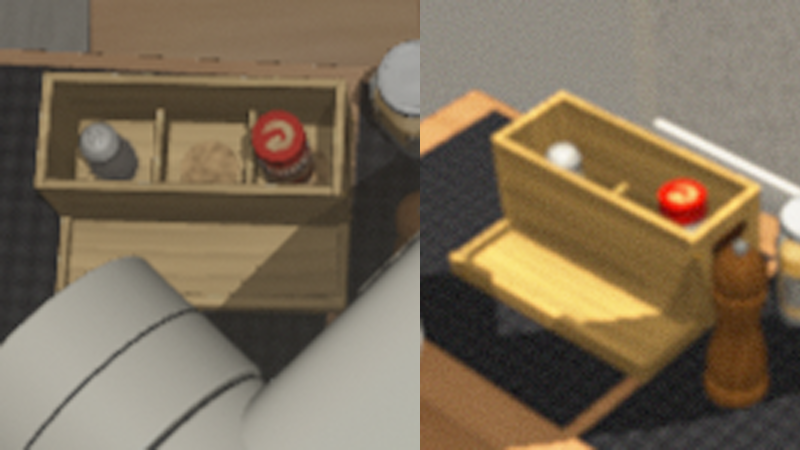

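Jar 1 stands upright below the rim, its cap at (282,137) in the crop. Now the second jar goes to the middle.

```bash
python3 - <<'E'
from h import *
p=[.4282,-.2535]; q=down(2.0066)
arm.movel([*p,.124],q,rate=.12); arm.grasp(); print("w",monitor.current_grip_width(),monitor.current_gripper_force())
arm.movel([*p,.32],q,rate=.13)
cd=[.470,.1673,.027]; Rz=R.from_euler('z',cd[2]).as_matrix()
t=Rz@[.036,.004,0]+[*cd[:2],0]; q2=down(np.deg2rad(128)+.027)
arm.move_pose([t[0],t[1],.32],q2); arm.movel([t[0],t[1],.245],q2); print("w",monitor.current_grip_width())
print(arm.movel([t[0],t[1],.119],q2,rate=.08,force_limit=8),monitor.current_eef_pos(),monitor.current_force())
arm.release(); print(monitor.current_force())
arm.movel([t[0],t[1],.32],q2,rate=.2)
arm.move_pose([.30,.05,.38],down(1.45)); print(monitor.current_clock())
im={c:vision.camera(c) for c in K}
mm={c:(vision.trace(c,"board") or [dict(mask=np.zeros((480,640)))])[0]["mask"].astype(np.float32) for c in K}
z={c:np.zeros((480,640),np.float32) for c in K}
g=cv2.imread
for c in K: print(c,mm[c].sum(),fit(BOARD,(.4635,-.2325,-.138),{c:mm[c]},z))
b=fit(BOARD,(.4635,-.2325,-.138),mm,z); print(b)
o=np.zeros((600,800,3),np.uint8)
for c in K:
    cs=cv2.findContours((sil(c,BOARD,b[0])>.5).astype(np.uint8),0,1)[0]; im[c]=im[c].copy()
    if c=="top": A=cv2.drawContours(im[c].copy(),cs,-1,(0,255,0),1)
    else: B=cv2.drawContours(im[c].copy(),cs,-1,(0,255,0),1)
o[:300,:800]=cv2.resize(A[165:271,165:447],(800,300),interpolation=2); o[300:,:600]=cv2.resize(B[145:295,210:510],(600,300),interpolation=2)
cv2.imwrite("pics/pl2.png",o[:,:,::-1])
E
```

```text
w 0.04150451515948157 59.741642475128174
w 0.04133166312797435
False [0.50609244 0.17231446 0.11939821] [ 0.46562144  0.19373275 -1.35591722]
[ 1.07775763 -0.58159949  0.15547398]
27.0583
scene 2060.0 (array([ 0.46154916, -0.23360482, -0.12475292]), np.float64(718.25))
top 2915.0 (array([ 0.46237965, -0.23224483, -0.12277189]), np.float64(119.5))
(array([ 0.4623163 , -0.23293514, -0.12540595]), np.float64(853.75))
```

View pics/pl2.png

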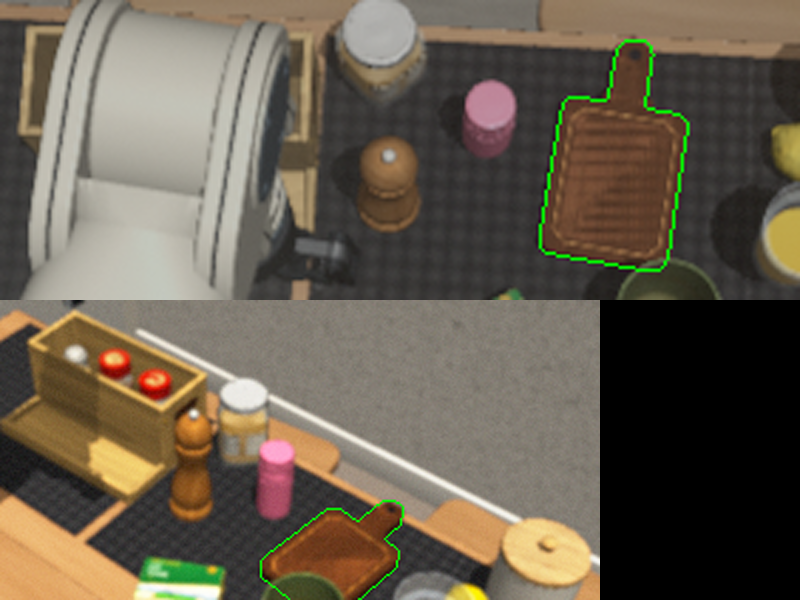

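Both jars stand in the caddy and the board fit (green outline) matches. Next I check reach for the board manoeuvre.

```bash
cat >> h.py <<'E'
def pit(yaw,t,s=1): # tool tilted forward by t about closing axis; yaw = heading of board x / forward; s flips y
    f=np.array([np.cos(yaw),np.sin(yaw),0]); z=np.sin(t)*f+np.array([0,0,-np.cos(t)]); y=s*np.array([-f[1],f[0],0])
    return R.from_matrix(np.c_[np.cross(y,z),y,z]).as_quat()
CD=np.array([.470,.1673,.027])
def cw(x,y,z): return R.from_euler('z',CD[2]).apply([x,y,z])+[CD[0],CD[1],0]
E
python3 - <<'E'
from h import *
b=(.4623,-.2325,-.124); g=R.from_euler('z',b[2]).apply([.108,0,0])+[b[0],b[1],0]; print(g)
for s in (1,-1):
    for nm,P,y in (("grasp",[*g[:2],.011],b[2]),("lift",[.54,-.243,.42],b[2]),("trans",[.5,-.03,.42],0),("above",cw(.0,0,.36),.027),("place",cw(0.001,0,.181),.027),("placehi",cw(-.03,0,.20),.027)):
        for t in (0,.3,.6,.9,1.1):
            q=ik(P,pit(y,t,s)); print(s,nm,t,None if q is None else np.round(q,2))
E
```

```text
[ 0.56947076 -0.24585771  0.        ]
1 grasp 0 [-0.54  0.52 -0.18  0.87  0.   -0.42]
1 grasp 0.3 [-0.61  0.39 -0.47  0.44  0.14 -0.46]
1 grasp 0.6 [-0.68  0.35 -0.75 -0.05  0.3  -0.48]
1 grasp 0.9 [-0.77  0.45 -1.01 -0.68  0.49 -0.44]
1 grasp 1.1 None
1 lift 0 [-0.56  0.37  0.64  1.84  0.   -0.44]
1 lift 0.3 [-0.64  0.15  0.3   1.45  0.15 -0.49]
1 lift 0.6 [-0.72 -0.03 -0.02  1.07  0.32 -0.51]
1 lift 0.9 [-0.82 -0.16 -0.32  0.64  0.52 -0.48]
1 lift 1.1 [-0.87 -0.22 -0.52  0.31  0.65 -0.4 ]
1 trans 0 [-0.23  0.19  0.38  1.77  0.   -0.23]
1 trans 0.3 [-0.27 -0.02  0.1   1.41  0.08 -0.26]
1 trans 0.6 [-0.34 -0.21 -0.18  1.03  0.19 -0.28]
1 trans 0.9 [-0.42 -0.37 -0.47  0.62  0.32 -0.27]
1 trans 1.1 [-0.47 -0.45 -0.66  0.31  0.41 -0.23]
1 above 0 [0.17 0.16 0.2  1.61 0.   0.15]
1 above 0.3 [ 0.2  -0.03 -0.06  1.25 -0.05  0.17]
1 above 0.6 [ 0.24 -0.2  -0.32  0.86 -0.12  0.18]
1 above 0.9 [ 0.29 -0.33 -0.6   0.42 -0.21  0.17]
1 above 1.1 [ 0.32 -0.37 -0.79  0.07 -0.26  0.14]
1 place 0 [ 0.17  0.2  -0.21  1.16  0.    0.15]
1 place 0.3 [ 0.2   0.03 -0.46  0.79 -0.05  0.17]
1 place 0.6 [ 0.
[... 1049 characters left out ...]
 above 0 [ 0.17  0.16  0.2   1.61  0.   -2.99]
-1 above 0.3 [ 0.2  -0.03 -0.06  1.25 -0.05 -2.97]
-1 above 0.6 [ 0.24 -0.2  -0.32  0.86 -0.12 -2.96]
-1 above 0.9 [ 0.29 -0.33 -0.6   0.42 -0.21 -2.97]
-1 above 1.1 [ 0.32 -0.37 -0.79  0.07 -0.26 -3.  ]
-1 place 0 [ 0.17  0.2  -0.21  1.16  0.   -3.  ]
-1 place 0.3 [ 0.2   0.03 -0.46  0.79 -0.05 -2.97]
-1 place 0.6 [ 0.24 -0.1  -0.72  0.36 -0.12 -2.96]
-1 place 0.9 [ 0.29 -0.13 -1.   -0.17 -0.21 -2.97]
-1 place 1.1 None
-1 placehi 0 [ 0.18  0.14 -0.23  1.2   0.   -2.99]
-1 placehi 0.3 [ 0.22 -0.04 -0.47  0.84 -0.06 -2.96]
-1 placehi 0.6 [ 0.27 -0.17 -0.72  0.44 -0.13 -2.94]
-1 placehi 0.9 [ 0.32 -0.23 -0.99 -0.07 -0.23 -2.95]
-1 placehi 1.1 None
```

```bash
python3 - <<'E'
from h import *
b=(.4623,-.2325,-.124); g=R.from_euler('z',b[2]).apply([.108,0,0])+[b[0],b[1],0]
q=pit(b[2],-.2)
arm.move_pose([g[0],g[1],.2],q); print(arm.movel([g[0],g[1],.013],q,rate=.12,force_limit=10),monitor.current_eef_pos())
arm.grasp(); print("w",monitor.current_grip_width(),monitor.current_force())
arm.movel([g[0],g[1],.10],q,rate=.08); print(monitor.current_force(),monitor.current_wrist_torque())
arm.movel([.545,-.243,.40],pit(b[2],.5),rate=.15); print("w",monitor.current_grip_width(),monitor.current_eef_pos(),monitor.current_clock())
a=vision.camera("scene");cv2.imwrite("pics/lift.png",cv2.resize(a[130:330,240:500],(780,600),interpolation=2)[:,:,::-1])
P=monitor.current_eef_pos()
for al in np.arange(.5,1.8,.2):
    u=R.from_euler('z',b[2]).apply([np.cos(al),0,np.sin(al)]); print(round(al,1),((proj("scene",[P,P-.183*u,P+.032*u])-[240,130])*3).round().tolist())
E
```

```text
False [ 0.56980367 -0.2460428   0.01364069]
w 0.03465128695088266 [-0.60959929  0.50853214  5.10538877]
[ 0.37792951  0.31052305 -2.75272117] [-0.09087633 -0.59785485  0.02527962]
w 0.03409331164957151 [ 0.54515461 -0.24302469  0.39907057] 34.5
0.5 [[540.0, 2.0], [372.0, 207.0], [568.0, -33.0]]
0.7 [[540.0, 2.0], [388.0, 227.0], [567.0, -38.0]]
0.9 [[540.0, 2.0], [409.0, 237.0], [564.0, -42.0]]
1.1 [[540.0, 2.0], [434.0, 238.0], [560.0, -43.0]]
1.3 [[540.0, 2.0], [461.0, 231.0], [555.0, -43.0]]
1.5 [[540.0, 2.0], [490.0, 215.0], [550.0, -41.0]]
1.7 [[540.0, 2.0], [519.0, 193.0], [544.0, -38.0]]
```

View pics/lift.png

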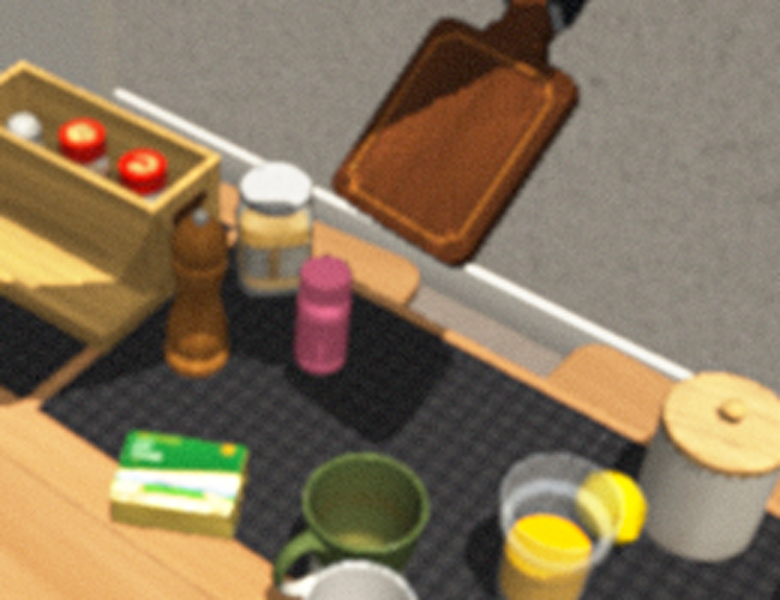

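The foot's mid-edge at crop (400,223) puts the board at about 0.8 rad from flat, which is the tool pitch plus 0.3. I'll carry it over the mill and hover above the ledge, then fit the board's pose there.

```bash
cat >> h.py <<'E'
def tcp(foot,al): return cw(foot[0]+.183*np.cos(al),foot[1],foot[2]+.183*np.sin(al))
def sil3(c,parts,T,Rm):
    m=np.zeros((960,1280),np.uint8)
    for P in parts:
        uv=proj(c,(np.asarray(P)-[.108,0,.01])@Rm.T+T)*2
        cv2.fillConvexPoly(m,cv2.convexHull(np.round(uv*16).astype(np.int32)),1,shift=4)
    return cv2.resize(m.astype(np.float32),(640,480),interpolation=cv2.INTER_AREA)
def fit3(mask,c,T,yaw,al0,ign):
    def S(p): return sil3(c,BOARD,T+R.from_euler('z',p[1]).apply([0,p[2],0]),R.from_euler('zy',[p[1],-p[0]]).as_matrix())
    f=lambda p:(np.abs(S(p)-mask)*(1-ign)).sum()+20*((p[1]-yaw)/.05)**2
    s=minimize(f,[al0,yaw,0],method='Nelder-Mead',options=dict(initial_simplex=np.array([[al0,yaw,0],[al0+.2,yaw,0],[al0,yaw+.05,0],[al0,yaw,.005]]),xatol=1e-4,fatol=.1))
    return s,S(s.x)
E
python3 - <<'E'
from h import *
q0=None; tm=0
for t in (.85,.9,.93,.96,1.0):
    ok=ik(tcp((-.067,0,.010),t+.3),pit(CD[2],t)); print(t,None if ok is None else np.round(ok,2))
    if ok is not None: tm=t
t=min(tm,.96); print("t",t)
arm.movel([.50,-.10,.42],pit(-.06,.6),rate=.2)
P=tcp((-.067,0,.16),t+.3); print(P)
arm.move_pose(P,pit(CD[2],t)); arm.movel(tcp((-.067,0,.075),t+.3),pit(CD[2],t),rate=.1)
T=np.array(monitor.current_eef_pos()); print(T,tcp((-.067,0,.075),t+.3),monitor.current_clock(),monitor.current_joints(),monitor.current_force())
o=np.zeros((600,800,3),np.uint8)
for i,c in enumerate(("scene","top")):
    im=vision.camera(c).copy(); d=vision.trace(c,"board")
    if d:
        m=d[0]["mask"].astype(np.float32); ys,xs=np.nonzero(m); ign=np.zeros_like(m)
        tip=proj(c,[T])[0]; cv2.circle(ign,tuple(np.int32(tip)),14,1,-1)
        s,Sm=fit3(m,c,T,CD[2],t+.3,ign); print(c,m.sum(),s.x,s.fun)
        im=cv2.drawContours(im,cv2.findContours((Sm>.5).astype(np.uint8),0,1)[0],-1,(0,255,0),1)
    else: print(c,"none")
    x0,y0=((200,90),(150,140))[i]
    o[:,400*i:400*i+400]=cv2.resize(im[y0:y0+195,x0:x0+130],(400,600),interpolation=2)
cv2.imwrite("pics/hov2.png",o[:,:,::-1])
E
```

```text
0.85 [ 0.28 -0.12 -0.95 -0.09 -0.19  0.17]
0.9 [ 0.29 -0.14 -1.   -0.17 -0.21  0.17]
0.93 [ 0.3  -0.14 -1.03 -0.23 -0.22  0.17]
0.96 None
1.0 None
t 0.93
[0.46416763 0.16714249 0.33247545]
[0.46467468 0.16701505 0.24824182] [0.46416763 0.16714249 0.24747545] 37.5583 [ 0.30262268 -0.25579956 -0.88840428  0.02579465 -0.22033075  0.16782576] [-0.13371063  0.35100295 -2.86982409]
scene 2309.0 [1.14576105e+00 4.55524916e-02 1.17294253e-04] 90.25355956875751
top 1052.0 [ 1.20827911e+00  1.57138593e-04 -5.33971189e-03] 1481.2643136679196
```

View pics/hov2.png

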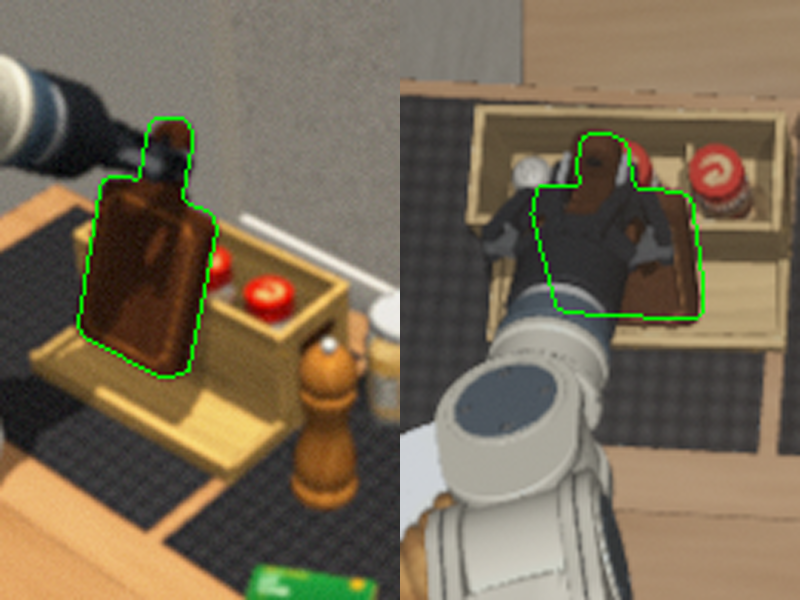

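The scene fit is excellent: the board stands at 1.146 rad, just under the 1.17 needed to clear the rim, and the arm cannot pitch further at placing height. I'll steepen it in the fingers by pressing the handle's end lightly down on the rim, then refit.

```bash
python3 - <<'E'
from h import *
tp=-.1; al=tp+.216; u=np.array([np.cos(al),np.sin(al)]); n=np.array([-u[1],u[0]])
g=np.array([-.014,.120])-.018*u+.010*n; yaw=CD[2]-.018
def G(dz,dx=0): return cw(g[0]+dx,0,g[1]+dz)
q=pit(CD[2],tp)
assert ik(G(.015),q) is not None and ik(G(.10,-.05),q) is not None
arm.move_pose(G(.12,-.02),q); arm.movel(G(.015),q,rate=.15)
print(arm.movel(G(-.006),q,rate=.04,force_limit=4),np.array(monitor.current_eef_pos())-G(0),monitor.current_force())
z=monitor.current_eef_pos()[2]-G(0)[2]
print(arm.movel(G(z-.0045),q,rate=.03,force_limit=35),np.array(monitor.current_eef_pos())-G(0),monitor.current_force(),monitor.current_wrist_torque())
t=.90; al=t+.38
arm.movel(G(.08,-.03),pit(CD[2],.3),rate=.2)
arm.move_pose(tcp((-.067,0,.075),al),pit(CD[2],t))
T=np.array(monitor.current_eef_pos()); print(monitor.current_clock())
c="scene"; im=vision.camera(c).copy(); m=vision.trace(c,"board")[0]["mask"].astype(np.float32)
ign=np.zeros_like(m); cv2.circle(ign,tuple(np.int32(proj(c,[T])[0])),14,1,-1)
s,Sm=fit3(m,c,T,CD[2],al,ign); print(m.sum(),s.x,s.fun,T)
E
```

```text
True [-0.0001222   0.00010714  0.0026424 ] [-1.13326935  0.80013218 -1.19718438]
False [-1.23475160e-03  2.13127299e-05 -1.09111276e-03] [-9.70700662 -0.52110845 13.0118072 ] [-0.07529361  1.48505036 -0.02095348]
41.9333
2164.0 [1.27625563 0.01767648 0.00224419] 96.69542479621775 [0.45610995 0.16693716 0.24885209]
```

The board now stands at 1.276 rad with yaw 0.018, which leaves good clearance. I'll lower it, pull the foot to the lip, lean it and release.

```bash
python3 - <<'E'
from h import *
al,t=1.276,.90; q=pit(CD[2],t)
e=lambda:(np.round(R.from_euler('z',-CD[2]).apply(np.array(monitor.current_eef_pos())-[CD[0],CD[1],0]),4),np.round(monitor.current_force(),1))
arm.movel(tcp((-.065,0,.030),al),q,rate=.12); print(e())
print(arm.movel(tcp((-.065,0,.006),al),q,rate=.04,force_limit=5),e(),"exp z",tcp((0,0,.011),al)[2])
p=np.array(monitor.current_eef_pos()); x=R.from_euler('z',CD[2]).apply([1,0,0])
p=p+[0,0,.001]
print(arm.movel(p-.014*x,q,rate=.03,force_limit=6),e())
foot=e()[0]-[.183*np.cos(al),0,.183*np.sin(al)]; print("foot",foot)
a2=1.185
print(arm.movel(tcp((foot[0]+.001,0,foot[2]),a2),pit(CD[2],t-(al-a2)),rate=.05,force_limit=10),e(),monitor.current_clock())
c="scene"; T=np.array(monitor.current_eef_pos()); im=vision.camera(c).copy(); m=vision.trace(c,"board")[0]["mask"].astype(np.float32)
ign=np.zeros_like(m); cv2.circle(ign,tuple(np.int32(proj(c,[T])[0])),14,1,-1)
s,Sm=fit3(m,c,T,CD[2],a2,ign); print(m.sum(),s.x,s.fun)
cv2.imwrite("pics/lean.png",cv2.resize(im[100:295,180:440],(800,600),interpolation=2)[:,:,::-1])
E
```

```text
(array([-0.0113,  0.    ,  0.2053]), array([ 1.1, -0.9, -3.7]))
True (array([-1.14e-02,  1.00e-04,  1.86e-01]), array([0.9, 0.1, 3.8])) exp z 0.1861056249257958
False (array([-2.540e-02,  1.000e-04,  1.873e-01]), array([ 3.4, -0.8,  2.6]))
foot [-0.07856973  0.0001      0.01219438]
False (array([-0.0078, -0.    ,  0.1827]), array([ 2.6, -0.6,  7.5])) 44.1417
2167.0 [ 1.20198444e+00  1.77842667e-02 -4.13131296e-04] 59.42943792629912
```

View pics/lean.png

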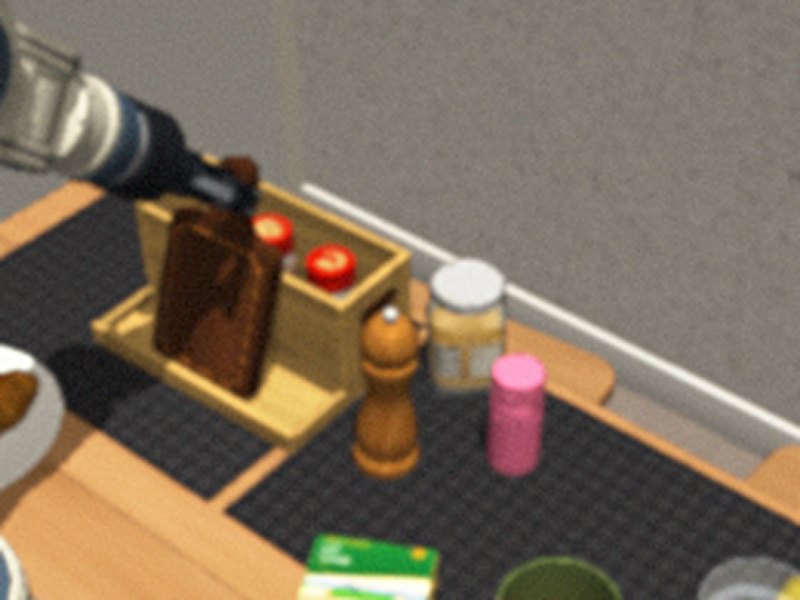

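The foot is behind the lip and the board leans at 1.20 rad, so I'll release, back off straight and check.

```bash
python3 - <<'E'
from h import *
T=np.array(monitor.current_eef_pos()); q=monitor.current_orientation()
arm.release(); zt=R.from_quat(q).apply([0,0,1])
arm.movel(T-.10*zt,rate=.12)
p=np.array(monitor.current_eef_pos()); arm.movel(p+[0,0,.08],rate=.2); arm.move_pose([.30,-.15,.38],down(1.4)); arm.hold(.5)
c="scene"; im=vision.camera(c).copy(); m=vision.trace(c,"board")[0]["mask"].astype(np.float32)
ign=np.zeros_like(m)
for gx in (-.0070,0,.004):
    Tg=cw(gx,0,.1805); s,Sm=fit3(m,c,Tg,CD[2],1.18,ign); print(gx,s.x,s.fun)
b=vision.camera("top")
o=np.zeros((600,800,3),np.uint8)
o[:,:400]=cv2.resize(im[110:290,190:310],(400,600),interpolation=2); o[:400,400:]=cv2.resize(b[150:280,160:290],(400,400),interpolation=2)
cv2.imwrite("pics/fin.png",o[:,:,::-1]); print(monitor.current_clock())
E
```

```text
-0.007 [ 1.23766671 -0.0086295  -0.00133821] 170.15569216902216
0 [1.19074062 0.00500395 0.00226476] 192.8706092514222
0.004 [1.15807351 0.02109955 0.0048689 ] 220.7785221996436
48.3417
```

View pics/fin.png

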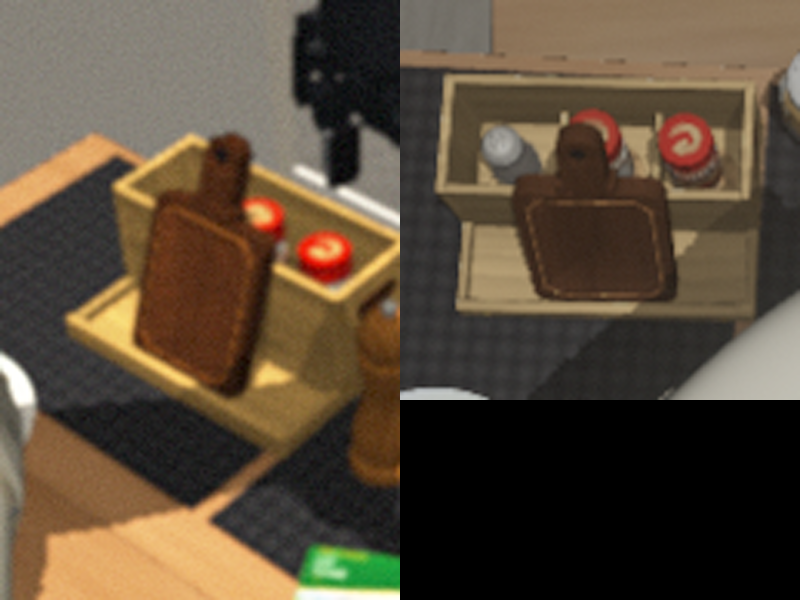

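Board leans squarely on the rim and both jars stand below the rim. A quick numeric check of the foot-to-lip distance before handing in.

```bash
python3 - <<'E'
from h import *
m={c:0 for c in K}
for c in K: vision.camera(c); m[c]=vision.trace(c,"board")[0]["mask"].astype(np.float32)
def S(c,p): # caddy-frame foot x,y ; al ; yaw
    T=cw(p[0]+.183*np.cos(p[2]),p[1],.008+.01*np.cos(p[2])+.183*np.sin(p[2])); return sil3(c,BOARD,T,R.from_euler('zy',[p[3],-p[2]]).as_matrix())
for cs in (("top","scene"),("top",),("scene",)):
    f=lambda p:sum(np.abs(S(c,p)-m[c]).sum() for c in cs)
    x0=np.array([-.068,0,1.18,.02]); s=minimize(f,x0,method='Nelder-Mead',options=dict(initial_simplex=np.vstack([x0]+[x0+d for d in np.diag([.006,.006,.08,.05])]),xatol=1e-4,fatol=.1)); print(cs,s.x.round(4),s.fun, "lip dist",s.x[0]+.080)
E
```

```text
Traceback (most recent call last):
IndexError: list index out of range
```

```bash
python3 - <<'E'
from h import *
m={}
for c in K:
    for k in range(4):
        vision.camera(c); d=vision.trace(c,"board")
        if d and d[0]["mask"].sum()>800: m[c]=d[0]["mask"].astype(np.float32); break
print(m.keys())
def S(c,p):
    T=cw(p[0]+.183*np.cos(p[2]),p[1],.008+.01*np.cos(p[2])+.183*np.sin(p[2])); return sil3(c,BOARD,T,R.from_euler('zy',[p[3],-p[2]]).as_matrix())
for cs in [tuple(m)]+[(c,) for c in m]:
    f=lambda p:sum(np.abs(S(c,p)-m[c]).sum() for c in cs)
    x0=np.array([-.068,0,1.18,.02]); s=minimize(f,x0,method='Nelder-Mead',options=dict(initial_simplex=np.vstack([x0]+[x0+d for d in np.diag([.006,.006,.08,.05])]),xatol=1e-4,fatol=.1)); print(cs,s.x.round(4),s.fun, "lip dist",s.x[0]+.080)
# lip inner edge vs blade foot in top picture
hits=[h["point"] for h in vision.recognise("top","board")]; print(hits)
print("front corner, caddy frame:",R.from_euler('z',-CD[2]).apply(back("top",(226,247.2),.0155)-[CD[0],CD[1],0]), "lip outer:",R.from_euler('z',-CD[2]).apply(back("top",(226,252.2),.012)-[CD[0],CD[1],0]))
E
```

```text
dict_keys(['scene', 'top'])
('scene', 'top') [-6.9300e-02  7.0000e-04  1.1844e+00  1.3400e-02] 196.75 lip dist 0.010699658920384533
('scene',) [-0.0697 -0.0038  1.2168 -0.02  ] 89.25 lip dist 0.010296239666183704
('top',) [-0.068   0.0016  1.1859  0.0239] 72.25 lip dist 0.011984403924202372
[[0.4329, 0.1594, 0.1083]]
front corner, caddy frame: [-0.0770749   0.00287745  0.0155    ] lip outer: [-0.0896024   0.00264146  0.012     ]
```

Foot is about 11 mm from the lip face, tilt is 1.18 rad and it is square, all well inside the limits.

```bash
python3 -c "
from plant import arm,monitor
print(monitor.current_clock()); print(arm.close_job())"
```

```text
48.6917
the job is handed in; nothing more can be done
None
```

I handed the job in at 48.7 s, with no verdict returned: both red-capped jars stand upright in their compartments below the rim, and the board stands on the ledge, foot about 11 mm from the lip face (limit 19), leaning on the rim at about 1.18 rad.

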